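# Open the ink for re-inking the stamp pad

## Robot

A 6-joint arm with a two-finger parallel gripper is mounted at the origin on a cart in front of the work surface, level with it; the furniture and walls round the work are solid. World frame = base frame: x ahead of the robot, y to its left, z up, the work surface at z = 0. Lengths are in mm, angles in degrees, forces in N, time in s.
With the tool pointing down it reaches from about 375 to 975 mm from the base axis. Payload 3.8 kg.
Tool frame: the origin (TCP) lies on the front face of the gripper's body, between the roots of the fingers; the fingertips stand 64 mm ahead of it and the grasp point (between the pads) lies 45 mm ahead of it (hold_point_z is the distance from the TCP to the grasp point, in mm); z points along the fingers, x is the direction in which the jaws open and shut, and the axes are right-handed (so a half turn about z gives the same grasp; the last joint's range is limited). The gripper opens to 88 mm and grips with 3 to 60 N. Pads are 18 mm wide; open, the fingers measure 123 mm over their backs; the gripper's body (75 mm by 187 mm) begins 45 mm behind the grasp point.
Start: joints at [-75.739, 15.12, 91.902, -0, 72.978, -2.114], TCP at [190.294, -647.616, 302.706] pointing down, gripper open.
Joint ranges: [-150.88, 150.88], [-54.13, 125.18], [17.81, 147.31], [-75.09, 255.09], [0, 152.58], [-146.25, 146.25]. Speed limits (degrees/s): [147.25, 147.25, 180, 180, 180, 180].

## Interface

Orientations are given as [roll, pitch, yaw] about the fixed x, y, z axes, in that order (R = Rz(yaw) Ry(pitch) Rx(roll)).
In Python, from cell import read_state, snapshot, job_done, hold_point_z gives the robot as it stands.
- The arm moves only by the shell command python3 -m pendant 'ROWS' [FORCE]. ROWS is JSON, a list that holds one entry, the list of rows, each a list of 7 numbers: the shift along the tool's x, y, z in m, then the turn, a rotation vector about the tool's x, y, z in degrees, then the opening, from 0 (shut) to 1 (fully open). In form: [[[x, y, z, ax, ay, az, fingers], ...]]. A call has 1 to 12 rows; each row is the pose to reach, as a shift and turn from the pose commanded when the call began, along the tool's axes at that moment; what a row does not reach only later rows make up. A row lasts 1/10 s, in which the tool goes at most 50 mm and 8.59 degrees, less where a joint would pass 70% of its speed; a pose out of reach is approached as far as the arm can. A call with a gripper value outside its range is refused whole. The fingers move at their own pace and stop on an object; FORCE is the grip in N (left out, the last holds). Time passes only in rows, so rows that repeat a pose let the fingers close. It gives the time, the measured TCP pose, the force and the opening at its end, in the units of the state.
- read_state(): the state, without advancing time (a new reading comes with each control period).
- snapshot(name): name is "scene" or "top" or "wrist"; returns a dict with "img" (420x560x3 uint8, blue, green, red), "intrinsics" (3x3 intrinsics, pixels), "R" (3x3) and "t" (3): a world point X has camera coordinates R X + t. Camera axes: x right, y down, z forward; pixel columns grow to the right and rows downward; lengths in mm; the calibration is good to about 2 mm. A picture is of the moment at which its call begins. There is no depth.
- job_done(): hands the job in, once; it reports no verdict.
The state is a dict: "t": time; "joint_positions": joint angles; "dq": joint speeds; "joint_torque": joint torques, N m; "ee_pos": TCP position; "tool_rot": TCP orientation; "wrist_force": force on the tool from outside, world axes, zero at the start; "wrist_torque": the same for the moment, N m; "width": finger opening in mm.
Only numpy, scipy, OpenCV 4.12 (cv2) and the standard library are available. Lean on these libraries where they do the work, as an engineer would, in place of code of your own. Each camera call takes 0.05 s, during which the arm holds its last target.

## Task

Get the stamp pad ready for re-inking: lift the loose cap off the ink bottle and set it down, without dropping it and the same way up, in the round recess of the wooden block, leaving the bottle standing where it is. Then take the lug at the front of the ink pad's lid, swing the lid open to 60 degrees and hold it there: the lid springs shut by itself, so finish while still holding it, for a colleague to pour the ink. Leave the date stamp, the honey jar, the tape roll and the marker where they are.

Things in the scene. Friction and masses are not known exactly. Their poses are not given: they have to be found in the camera images.
- cap: Black round plastic slip-on cap of the ink bottle, open below: 32 mm outer diameter, 36 mm tall, 20 g. Origin: centre of its underside (lower rim); z up. It sits loose over the bottle's neck, its rim resting on the bottle's shoulder 72 mm above the table; it only needs lifting, at least 30 mm, to clear the neck.
- ink_bottle: Loose standing grey plastic ink bottle with a paper label, 54 mm diameter; shoulder 72 mm and neck top 100 mm above its origin (centre of its underside); neck 21 mm diameter. With the cap on it is 108 mm tall. About 0.25 kg.
- cap_block: Fixed wooden block, 66 (its x) x 96 (its y) x 24 mm, origin centre of its underside; a round recess for the cap towards -y, two pen holes towards +y. It and the bottle may have swapped places. Between the two places stands a fixed tape dispenser, 100 mm tall; beyond x = 0.53, y -0.1 to 0.2, a fixed cash box, 62 mm high, its open lid up to 260 mm: pass in front of it.
- recess (a point): Centre of the floor of the block's round recess: 39 mm diameter, 10 mm deep, floor 14 mm above the table, mouth 24 mm above it. The seated cap's origin comes to this point and the cap stands out 26 mm above the block.
- ink_pad: Ink pad fixed to the table: black tray 110 (x) x 150 (y) x 22 mm high, origin centre of its underside, under a grey lid whose top is 34 mm above the table when shut. Its -x side, with the lid's lug, is the front and faces the robot roughly.
- pad_hinge (a point): Middle of the lid's hinge line, on the far (+x) edge of the ink pad: 55 mm along the pad's +x from its origin and 22 mm up. The hinge axis is the pad's y axis.
- lid_lug (a point): Centre of the lid's grip lug: a black disc, 26 mm diameter, on edge, 26 mm in front of the middle of the lid's front edge; flat faces 12 mm apart along the pad's y, to be pinched from above; free air below and beside. Lid shut: 136 mm in front of the hinge line, 28 mm above the table. It moves with the lid and can turn between the pads while the gripper stays pointing down.
- pad_lid (a joint): Lid angle, rad: 0 shut, growing as the lug goes up and over towards the far side; 60 degrees = 1.047; stop at 1.75. A spring and the lid's weight pull it shut: about 1.5 N at the lug when shut, about 3 N at 60 degrees.
- date_stamp: Bystander: wooden-handled date stamp, 43x54x83 mm, standing beyond the ink pad. Origin centre of underside.
- honey_jar: Bystander: small jar with a greenish lid, 63 mm diameter, 75 mm tall, at the right. Origin centre of underside.
- tape_roll: Bystander: small dark roll of tape, 53x51x19 mm, lying beyond the ink pad. Origin centre of underside.
- marker: Bystander: white and blue marker pen, 17x135x16 mm, lying along its y near the table's front edge. Origin centre of underside.
Things that resemble listed ones, but are neither listed nor needed, are in the scene too. Of the things shaped like the cap, the black one is meant.

How it is judged (in metres and radians):
On the way, in this order (a step that is already met when the one before it is completed fails the run):
1. the cap is lifted clear of the bottle's neck in the fingers (z of cap in the frame of ink_bottle above 0.101 m and contact force between the fingers and cap above 0.3 N), for 0.1 s.
2. the cap stands in the recess, released (horizontal distance between cap and recess below 0.006 m and z of cap in the frame of recess below 0.004 m and angle between cap's own z axis and vertical below 0.12 rad and contact force between the fingers and cap below 0.05 N), for 0.2 s.
3. the lid is held open at 60 degrees by the fingers (value of joint pad_lid between 0.907 and 1.187 rad and contact force between the fingers and ink_pad above 1 N), for 0.3 s.
At the end, for the whole second after the job is handed in: The fingers hold the lid (at least 1 N of contact) still at 60 degrees, within 8 degrees; the cap stands upright in the recess, within 6 mm of its centre and 4 mm of its floor, not touched; the bottle stands upright within 40 mm of its starting place (all of step 2 and all of step 3 and velocity of joint pad_lid between -0.1 and 0.1 rad/s and angle between ink_bottle's own z axis and vertical below 0.1 rad and distance of ink_bottle from where it was at the start of the episode below 0.04 m); the arm keeps its last pose, push and grip.
It fails at once if the cap is dropped from more than about 2 cm (contact force between the fingers and cap below 0.01 N and linear speed of cap above 0.65 m/s).
It fails at once if the bottle is tipped or pushed away (angle between ink_bottle's own z axis and vertical above 0.5 rad or distance of ink_bottle from where it was at the start of the episode above 0.05 m).
It fails at once if the date stamp, honey jar, tape roll or marker is moved from its place (distance of any of date_stamp, honey_jar, tape_roll, marker from where it was at the start of the episode above 0.03 m).
It also fails if it takes over 59 s, if anything falls off the work surface, if the arm or the gripper's body presses on something with over 40 N, if the wrist force passes 120 N, or if a joint passes its speed limit or range.

## Working session

There is one attempt and no reset: what is moved stays moved. The work goes in short steps, Python scripts to look and compute and a shell command to move; the robot and the scene stay as the last step left them, time stands still between calls to the robot, and variables do not carry over. Pictures are saved under pics/ and viewed, and the job is handed in when it is done.

```bash
mkdir -p pics; cat > h.py <<'E'
import numpy as np, cv2
from cell import read_state, snapshot, hold_point_z
def snap(name,fn):
    s=snapshot(name); cv2.imwrite('pics/'+fn+'.png',s['img']); np.savez('pics/'+fn+'.npz',**{k:np.array(v) for k,v in s.items()}); return s
def ld(fn): 
    return np.load('pics/'+fn+'.npz')
def px2w(s,u,v,z):
    K=np.array(s['intrinsics']);R=np.array(s['R']);t=np.array(s['t']).ravel()
    d=R.T@np.linalg.inv(K)@np.array([u,v,1.]); c=-R.T@t
    return c+d*(z-c[2])/d[2]
def w2px(s,X):
    p=np.array(s['intrinsics'])@(np.array(s['R'])@np.array(X,float)+np.array(s['t']).ravel()); return p[:2]/p[2]
E
python3 - <<'E'
from h import *
for n in ['scene','top','wrist']:
    s=snap(n,n+'0'); print(n,s['t'],s['R'][2])
st=read_state(); print({k:np.round(v,3) for k,v in st.items()}, hold_point_z)
E
```

```text
scene [-272.48135568  302.96089683  900.6805978 ] [ 0.67695149  0.421286   -0.60353525]
top [ -27.47475454  512.07535007 1727.01064471] [ 0.08694807  0.00961287 -0.99616646]
wrist [-673.8330866   -38.79384981  390.00238197] [-0.27405377 -0.07840974 -0.95851262]
{'t': np.float64(0.15), 'joint_positions': array([-7.5740e+01,  1.5159e+01,  9.1964e+01, -1.0000e-03,  7.2977e+01,
       -2.1140e+00]), 'dq': array([ 0.087, -0.092, -0.128, -0.005, -0.043,  0.08 ]), 'joint_torque': array([ 1.0000e-03, -5.0285e+01, -3.5747e+01,  7.3000e-02,  2.5000e-02,
       -0.0000e+00]), 'ee_pos': array([ 190.177, -647.193,  301.675]), 'tool_rot': array([-1.79998e+02,  1.00000e-01, -7.36250e+01]), 'wrist_force': array([ 0.047, -0.061, -0.975]), 'wrist_torque': array([0.013, 0.025, 0.021]), 'width': np.float64(87.865)} 45.3
```

View pics/scene0.png

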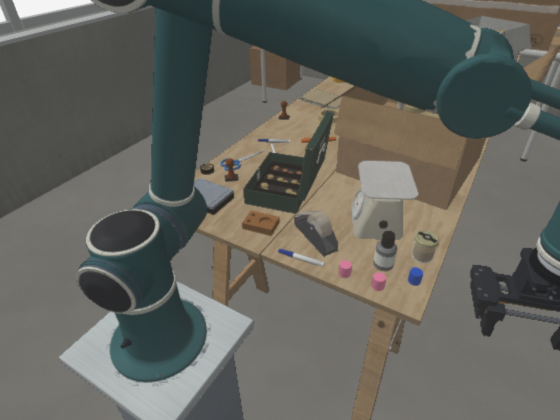

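View pics/top0.png

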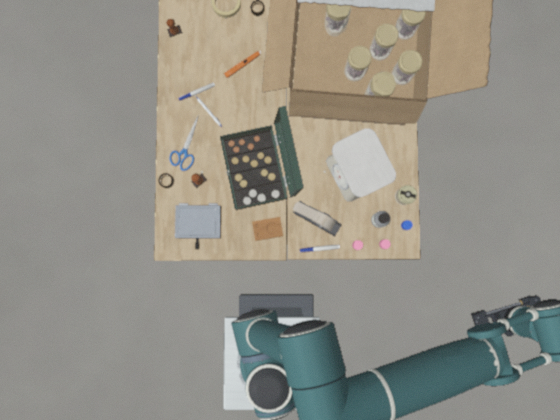

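View pics/wrist0.png

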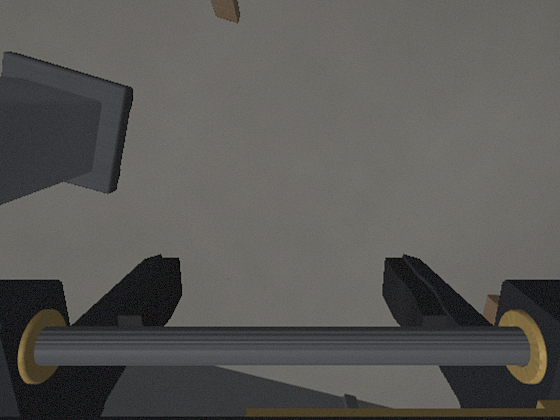

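The top view shows the bottle at about (383,218), the jar at (406,195), the block at (267,229), the pad at (198,221) with its lug at (197,244), and the marker at (320,249). I'll enlarge it.

```bash
python3 - <<'E'
from h import *
s=ld('top0');im=s['img']
a=cv2.resize(im[180:270,150:290],None,fx=5.5,fy=5.5,interpolation=cv2.INTER_CUBIC)
b=cv2.resize(im[180:270,285:425],None,fx=5.5,fy=5.5,interpolation=cv2.INTER_CUBIC)
cv2.imwrite('pics/za.png',a);cv2.imwrite('pics/zb.png',b)
s2=ld('scene0')
cv2.imwrite('pics/zc.png',cv2.resize(s2['img'][150:300,190:450],None,fx=3,fy=3,interpolation=cv2.INTER_CUBIC))
E
```

```text
(no output)
```

View pics/za.png

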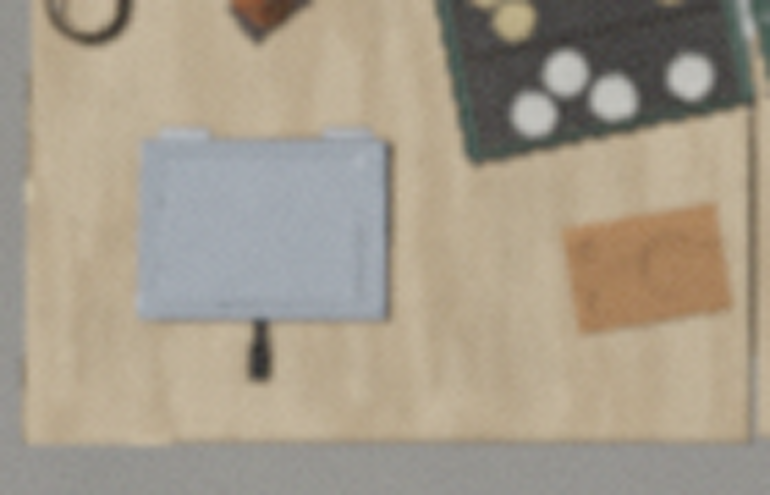

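View pics/zb.png

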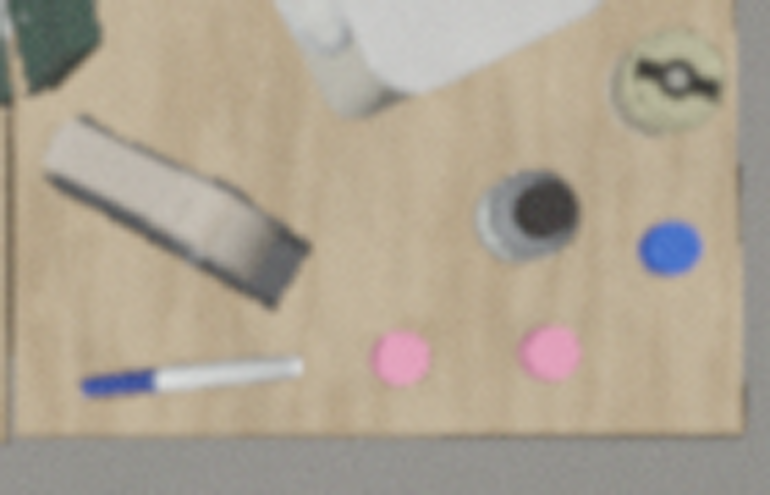

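View pics/zc.png

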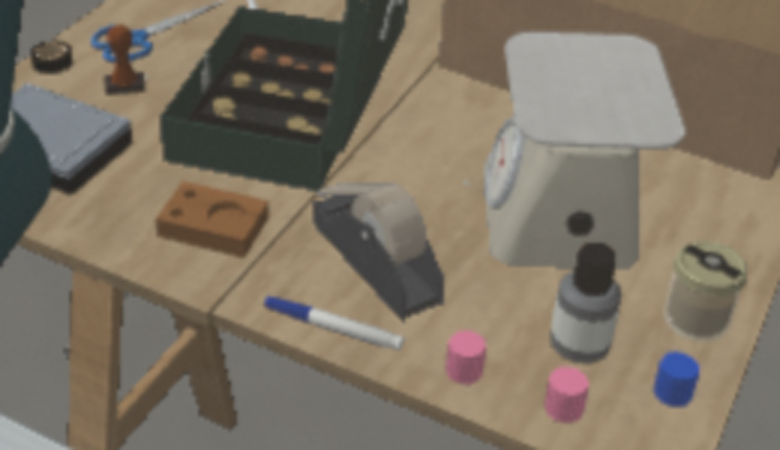

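The cap top is at (546,208) in zoom b. In zoom a, the recess centre is about (675,265), the block corners are (565,228), (716,205), (731,308) and (582,333), and the lug is about (260,365). Next I'll turn these into positions.

```bash
python3 - <<'E'
from h import *
s=ld('top0')
A=lambda x,y,z:px2w(s,150+(x+.5)/5.5-.5,180+(y+.5)/5.5-.5,z)
B=lambda x,y,z:px2w(s,285+(x+.5)/5.5-.5,180+(y+.5)/5.5-.5,z)
P=lambda n,p:print(n,np.round(p,1))
P('cap',B(546,208,108)); P('recess',A(675,265,24))
for c in [(565,228),(716,205),(731,308),(582,333)]: P('blk',A(*c,24))
for c in [(140,140),(387,141),(387,319),(137,319)]: P('pad',A(*c,34))
P('lug front',A(260,379,28));P('lug back',A(261,320,34)); P('lugtop',A(260,363,41))
P('jar',B(670,80,75));P('blue',B(670,248,36));P('pink',B(551,353,36));P('pink2',B(401,357,36))
for c in[(85,385),(300,365)]:P('mk',B(*c,16))
for c in[(80,118),(45,175),(275,305),(308,248)]:P('disp',B(*c,50))
P('scale corner',B(355,115,60))
P('edge',B(400,435,0))
s2=ld('scene0')
C=lambda x,y:(190+(x+.5)/3-.5,150+(y+.5)/3-.5)
# scene rays: cap top center at zc (597,253)
P('cap scene',px2w(s2,*C(598,254),108))
P('recess scene',px2w(s2,*C(230,214),24))
# refs
for n,p in [('cap',B(546,208,108)),('rec',A(675,265,24))]:
  q=w2px(s2,p);P(n+' zc',((q[0]-190)*3+1,(q[1]-150)*3+1))
E
```

```text
cap [ 474.3 -358.7  108. ]
recess [446.3  -1.8  24. ]
blk [468.9  65.1  24. ]
blk [482.7 -26.8  24. ]
blk [420.1 -35.8  24. ]
blk [405.1  54.6  24. ]
pad [522.5 323.   34. ]
pad [521.5 172.8  34. ]
pad [413.5 171.9  34. ]
pad [413.8 323.1  34. ]
lug front [377.6 249.3  28. ]
lug back [413.1 248.1  34. ]
lugtop [387.  247.2  41. ]
jar [ 552.3 -439.6   75. ]
blue [ 454.9 -446.4   36. ]
pink [ 392.  -373.7   36. ]
pink2 [ 389.7 -283.7   36. ]
mk [373.5 -94.3  16. ]
mk [ 385.3 -225.    16. ]
disp [533.2 -91.2  50. ]
disp [498.8 -70.   50. ]
disp [ 420.6 -207.    50. ]
disp [ 454.6 -227.1   50. ]
scale corner [ 533.5 -255.    60. ]
edge [ 342.7 -287.3    0. ]
cap scene [ 475.3 -362.2  108. ]
recess scene [448.3  -4.5  24. ]
cap zc [593.7 253.3]
rec zc [226.7 214.3]
```

```bash
python3 - <<'E'
from h import *
from scipy.spatial.transform import Rotation as Ro
s=ld('wrist0');st=read_state()
R=Ro.from_euler('xyz',st['tool_rot'],degrees=True).as_matrix()
c=-s['R'].T@s['t'].ravel()
print('cam in tool',R.T@(c-st['ee_pos']), 'axis in tool',R.T@s['R'][2])
p0=st['ee_pos']
def to(p,yaw):
    d=R.T@(np.array(p)-p0); R2=Ro.from_euler('xyz',[180,0,yaw],degrees=True).as_matrix()
    print(np.round(d/1000,4),np.round(Ro.from_matrix(R.T@R2).as_rotvec(degrees=True),2))
to([440,-359,250],-90)
to([440,-359,250],90)
s0=ld('top0')
for u,v in [(300,193),(278,108),(395,190),(357,201)]: print(px2w(s0,u,v,62),px2w(s0,u,v,150))
E
```

```text
cam in tool [ -0.09528698 -73.24874231 -81.99086467] axis in tool [-3.64772291e-04  2.85083115e-01  9.58502730e-01]
[-0.206  -0.3209  0.052 ] [1.000e-02 1.000e-01 1.638e+01]
[-0.206  -0.3209  0.052 ] [-1.4000e-01  2.0000e-02 -1.6362e+02]
[558.51707678 -93.81818461  62.        ] [548.25306834 -91.31505261 150.        ]
[844.05931225 -21.88527731  62.        ] [819.03716182 -23.09997031 150.        ]
[ 567.53502668 -405.59884724   62.        ] [ 556.80492893 -386.9814501   150.        ]
[ 531.58580358 -280.51446633   62.        ] [ 522.71372777 -268.36200792  150.        ]
```

```bash
cat >> h.py <<'E'
from scipy.spatial.transform import Rotation as Ro
def to(p,yaw,p0,yaw0):
    R=Ro.from_euler('xyz',[180,0,yaw0],degrees=True).as_matrix();R2=Ro.from_euler('xyz',[180,0,yaw],degrees=True).as_matrix()
    print(np.round(R.T@(np.array(p,float)-p0)/1000,4),np.round(Ro.from_matrix(R.T@R2).as_rotvec(degrees=True),2))
E
python3 -c "
from h import *
to([474,-359,290],90,[190.294,-647.616,302.706],-73.625)"
```

```text
[-0.1969 -0.3536  0.0127] [   0.      0.   -163.62]
```

```bash
python3 -m pendant '[[[-0.016,-0.03,0.001,0,0,-8,1],[-0.032,-0.059,0.002,0,0,-16,1],[-0.05,-0.088,0.003,0,0,-24,1],[-0.066,-0.118,0.004,0,0,-32,1],[-0.082,-0.147,0.005,0,0,-40,1],[-0.098,-0.177,0.006,0,0,-48,1],[-0.115,-0.206,0.008,0,0,-56,1],[-0.131,-0.236,0.009,0,0,-64,1],[-0.148,-0.265,0.01,0,0,-72,1],[-0.164,-0.295,0.011,0,0,-80,1],[-0.18,-0.324,0.012,0,0,-88,1],[-0.197,-0.3536,0.0127,0,0,-96,1]]]' 30
```

```text
t: 1.35
ee_pos: [474.7, -357.7, 289.6]
tool_rot: [-180.0, 0.0, 22.7]
wrist_force: [-0.2, -0.4, 0.4]
width: 88.1
```

```bash
python3 -m pendant '[[[0,0,0.005,0,0,-8.5,1],[0,0,0.01,0,0,-17,1],[0,0,0.015,0,0,-25.5,1],[0,0,0.02,0,0,-34,1],[0,0,0.025,0,0,-42.5,1],[0,0,0.03,0,0,-51,1],[0,0,0.035,0,0,-59.5,1],[0,0,0.04,0,0,-67.62,1],[0,0,0.04,0,0,-67.62,1],[0,0,0.04,0,0,-67.62,1]]]'
python3 - <<'E'
from h import *
s=snap('wrist','w1'); st=read_state(); print(st['ee_pos'],st['tool_rot'],st['joint_positions'])
E
```

```text
t: 2.35
ee_pos: [473.9, -358.8, 249.7]
tool_rot: [-180.0, -0.0, 89.8]
wrist_force: [-0.4, 1.3, 0.8]
width: 87.8
[ 474.00453543 -358.90712275  250.04886712] [-1.79996676e+02 -5.65850525e-03  8.98256774e+01] [-3.95336161e+01  8.69384550e+00  1.05308491e+02  2.48165043e-03
  6.60038220e+01 -1.29360303e+02]
```

View pics/w1.png

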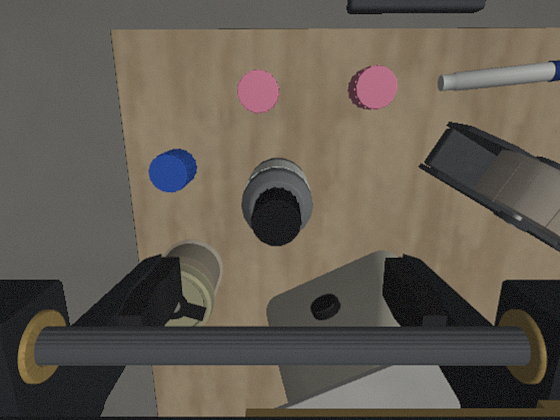

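The wrist view shows the cap's top disc centred at about (276,219), with the bottle body at (277,197).

```bash
python3 - <<'E'
from h import *
s=ld('w1')
g=s['img'].max(axis=2)[170:260,230:320]
m=(g<50).astype(np.uint8)
n,l,st,c=cv2.connectedComponentsWithStats(m)
i=1+np.argmax(st[1:,4]);print(st[i],c[i])
cv2.imwrite('pics/zw.png',cv2.resize(s['img'][150:260,210:340],None,fx=5,fy=5))
for v in (217,219,221):print(px2w(s,275.5,v,108))
# predicted outline for candidate
for C in ([474,-359],[474,-361]):
  P=[w2px(s,[C[0]+16*np.cos(a),C[1]+16*np.sin(a),108]) for a in np.linspace(0,6.28,60)]
  P=np.array(P);print(C,P.min(0),P.max(0))
E
```

```text
[  21   17   51   59 2296] [45.94294425 46.69163763]
[ 471.23019776 -362.85843276  108.        ]
[ 472.56560804 -362.87097058  108.        ]
[ 473.90531559 -362.88354875  108.        ]
[474, -359] [256.50700585 196.83752076] [306.66736052 244.50832997]
[474, -361] [253.37133993 196.8516095 ] [303.53073768 244.52135346]
```

View pics/zw.png

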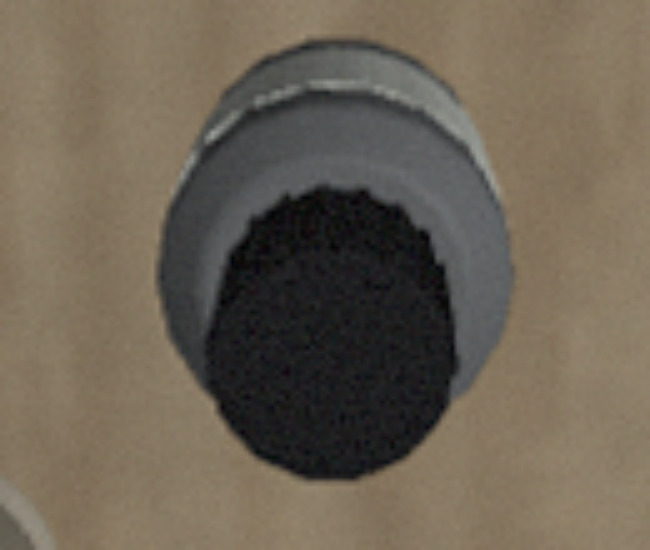

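```bash
python3 -m pendant '[[[-0.003,0.0005,0.02,0,0,0,1],[-0.003,0.0005,0.05,0,0,0,1],[-0.003,0.0005,0.08,0,0,0,0.8],[-0.003,0.0005,0.095,0,0,0,0.6],[-0.003,0.0005,0.101,0,0,0,0.6],[-0.003,0.0005,0.101,0,0,0,0.6]]]' 15
python3 - <<'E'
from h import *
s=snap('wrist','w2'); st=read_state(); print(st['ee_pos'],st['tool_rot'],st['width'])
E
```

```text
t: 3.0
ee_pos: [474.5, -361.8, 148.7]
tool_rot: [-180.0, -0.0, 90.0]
wrist_force: [0.0, 0.5, 0.8]
width: 58.4
[ 474.988597   -362.27981322  149.79012842] [1.79956546e+02 3.56864757e-02 8.99676708e+01] 54.81546093672436
```

View pics/w2.png

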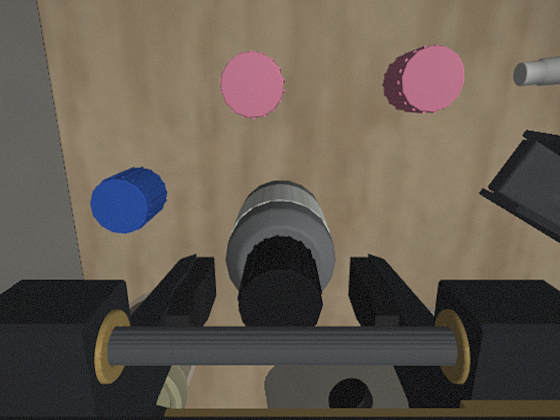

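The cap is centred between the fingers, at column 280 with the fingers at 215 and 350. I'll close the gripper and then lift.

```bash
python3 -m pendant '[[[0,0,0,0,0,0,0.45],[0,0,0,0,0,0,0.35],[0,0,0,0,0,0,0.3],[0,0,0,0,0,0,0.3],[0,0,0,0,0,0,0.3],[0,0,0,0,0,0,0.3],[0,0,0,0,0,0,0.3]]]' 15
python3 -m pendant '[[[0,0,0,0,0,0,0.3],[0,0,-0.003,0,0,0,0.3],[0,0,-0.008,0,0,0,0.3],[0,0,-0.015,0,0,0,0.3],[0,0,-0.025,0,0,0,0.3],[0,0,-0.035,0,0,0,0.3],[0,0,-0.045,0,0,0,0.3],[0,0,-0.055,0,0,0,0.3],[0,0,-0.07,0,0,0,0.3],[0,0,-0.085,0,0,0,0.3],[0,0,-0.085,0,0,0,0.3]]]'
python3 - <<'E'
from h import *
s=snap('wrist','w3');s=snap('scene','s3'); st=read_state(); print(st['ee_pos'],st['tool_rot'],st['width'])
cv2.imwrite('pics/zs3.png',cv2.resize(s['img'][150:300,260:450],None,fx=4,fy=4))
E
```

```text
t: 3.75
ee_pos: [475.1, -362.4, 150.2]
tool_rot: [179.9, 0.1, 90.0]
wrist_force: [-0.7, 0.4, 5.9]
width: 31.7
t: 4.85
ee_pos: [475.8, -363.0, 237.6]
tool_rot: [179.8, 0.2, 90.0]
wrist_force: [1.2, -0.6, -0.1]
width: 31.6
[ 474.80400848 -362.1425225   234.89187483] [1.79931608e+02 5.66166093e-02 8.99952592e+01] 31.76306559460356
```

View pics/w3.png

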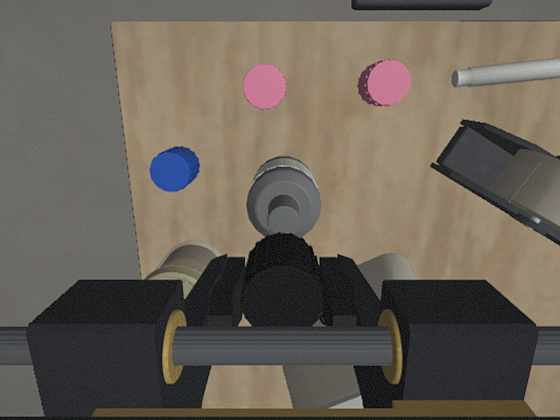

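View pics/zs3.png

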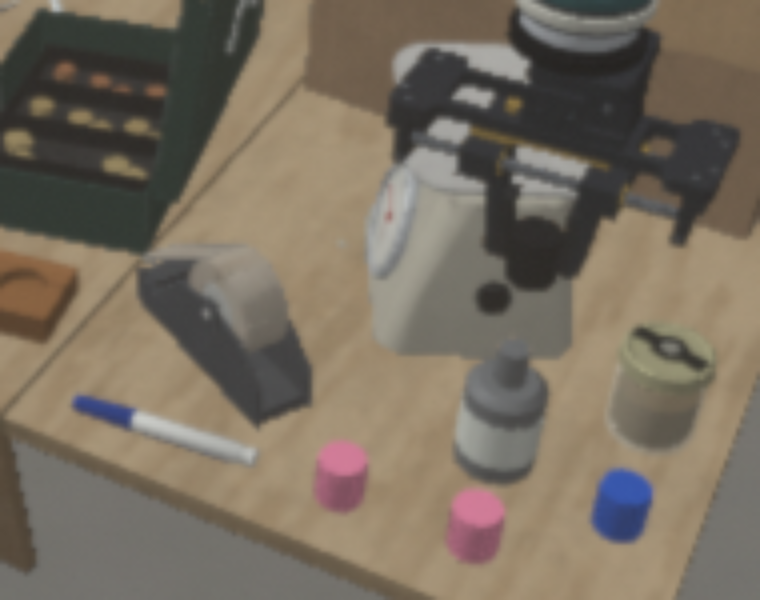

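The scene view shows the cap in the fingers and the bottle upright with its bare neck. Now I'll carry the cap to a point above the recess.

```bash
python3 -m pendant '[[[0.02,0,-0.004,0,0,0,0.3],[0.05,-0.004,-0.008,0,0,0,0.3],[0.085,-0.008,-0.012,0,0,0,0.3],[0.12,-0.011,-0.016,0,0,0,0.3],[0.16,-0.014,-0.016,0,0,0,0.3],[0.2,-0.017,-0.016,0,0,0,0.3],[0.24,-0.02,-0.016,0,0,0,0.3],[0.28,-0.023,-0.016,0,0,0,0.3],[0.315,-0.026,-0.016,0,0,0,0.3],[0.34,-0.027,-0.016,0,0,0,0.3],[0.36,-0.0275,-0.016,0,0,0,0.3]]]'
python3 -m pendant '[[[0,0,0,0,0,0,0.3],[0,0,0,0,0,0,0.3],[0,0,0,0,0,0,0.3]]]'
python3 - <<'E'
from h import *
s=snap('wrist','w4'); st=read_state(); print(st['ee_pos'],st['tool_rot'],st['width'])
E
```

```text
t: 6.05
ee_pos: [445.4, 0.5, 249.2]
tool_rot: [-179.9, -0.0, 90.1]
wrist_force: [-1.0, -0.6, -0.3]
width: 31.7
t: 6.35
ee_pos: [446.7, -2.2, 249.7]
tool_rot: [-180.0, 0.0, 90.0]
wrist_force: [-0.3, -1.4, -0.2]
width: 32.1
[446.80283602  -2.46174382 249.74438794] [-1.79966609e+02  1.02868463e-02  8.99512452e+01] 31.67410316309889
```

View pics/w4.png

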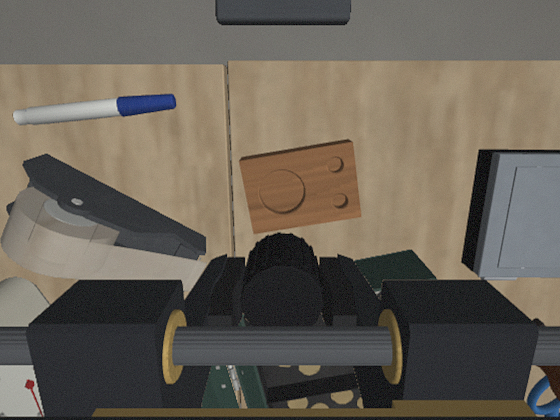

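```bash
python3 - <<'E'
from h import *
s=ld('w4')
cv2.imwrite('pics/zr.png',cv2.resize(s['img'][130:245,230:370],None,fx=5,fy=5,interpolation=cv2.INTER_CUBIC))
E
```

```text
(no output)
```

View pics/zr.png

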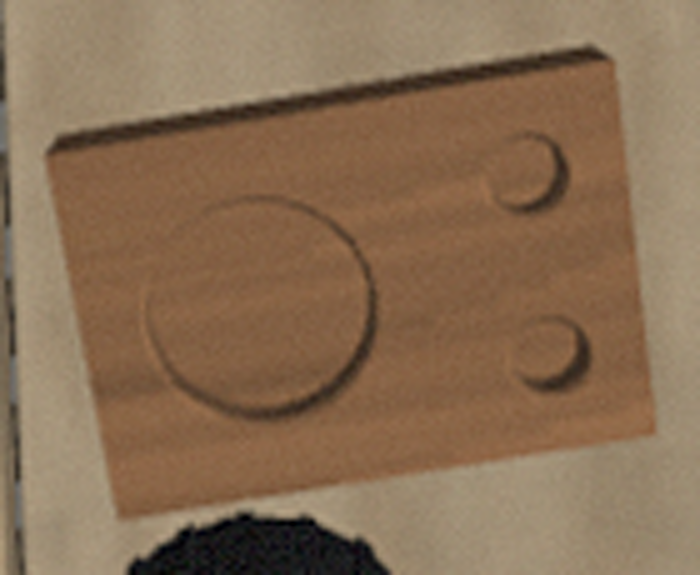

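In this enlargement the recess mouth spans x 144–376 and y 195–420, so its centre is about (260,307). The block-top corners are (47,155), (612,60), (655,432) and (120,520).

```bash
python3 - <<'E'
from h import *
s=ld('w4')
f=lambda x,y,z:px2w(s,230+(x+.5)/5-.5,130+(y+.5)/5-.5,z)
print('rec',f(260,307,24))
c=np.array([f(*p,24) for p in[(47,155),(612,60),(655,432),(120,520)]]);print(c,c.mean(0))
for p in [(144,307),(376,307),(260,195),(260,420)]: print(f(*p,24))
# cap in hand now: w3 view: silhouette predicted for cap bottom at z
st=read_state()
for dx in (-2,0,2):
  P=[w2px(s,[446.8+dx+16*np.cos(a),-2.4+16*np.sin(a),z]) for a in np.linspace(0,6.28,90) for z in (249.7-77,)]
  P=np.array(P);print(dx,P.min(0),P.max(0))
g=s['img'].max(axis=2); print([int(v) for v in g[225:245,281]], [int(v) for v in g[240,240:325]])
E
```

```text
rec [447.13660415  -2.66130648  24.        ]
[[420.98054842 -38.26304832  24.        ]
 [405.3827261   55.43887012  24.        ]
 [469.63781008  66.31229964  24.        ]
 [485.87417626 -27.53197179  24.        ]] [445.46881521  13.98903741  24.        ]
[447.11427465 -22.53336704  24.        ]
[447.15893138  17.20872388  24.        ]
[427.7762423  -2.6328201  24.       ]
[467.37230712  -2.69108082  24.        ]
-2 [247.55972249 227.80341174] [315.90198444 290.77436351]
0 [247.67694174 231.93755569] [315.79644494 294.49898153]
2 [247.79339938 236.04416011] [315.69159125 298.200043  ]
[138, 134, 131, 124, 137, 166, 169, 148, 91, 15, 26, 29, 14, 26, 29, 30, 19, 27, 29, 19] [157, 157, 155, 162, 164, 164, 166, 172, 168, 169, 166, 166, 163, 157, 155, 153, 161, 148, 162, 151, 89, 39, 13, 17, 24, 25, 18, 27, 38, 23, 28, 32, 11, 35, 21, 27, 30, 19, 27, 23, 25, 30, 35, 19, 27, 31, 32, 33, 32, 17, 23, 37, 19, 31, 11, 30, 28, 19, 27, 30, 18, 22, 30, 18, 64, 150, 156, 158, 153, 155, 148, 149, 150, 147, 149, 149, 150, 153, 154, 154, 161, 160, 156, 163, 159]
```

```bash
python3 -m pendant '[[[-0.0008,-0.0006,0.02,0,0,0,0.3],[-0.0008,-0.0006,0.05,0,0,0,0.3],[-0.0008,-0.0006,0.08,0,0,0,0.3],[-0.0008,-0.0006,0.105,0,0,0,0.3],[-0.0008,-0.0006,0.125,0,0,0,0.3],[-0.0008,-0.0006,0.138,0,0,0,0.3],[-0.0008,-0.0006,0.138,0,0,0,0.3],[-0.0008,-0.0006,0.138,0,0,0,0.3]]]'
python3 - <<'E'
from h import *
s=snap('wrist','w5'); st=read_state(); print(st['ee_pos'],st['tool_rot'],st['width'])
E
```

```text
t: 7.2
ee_pos: [446.8, -3.1, 112.3]
tool_rot: [180.0, 0.0, 90.0]
wrist_force: [0.0, -0.5, -0.2]
width: 31.8
[447.3028341   -3.05566946 112.92647516] [1.79912790e+02 6.22563350e-03 8.99617405e+01] 31.68705568881671
```

View pics/w5.png

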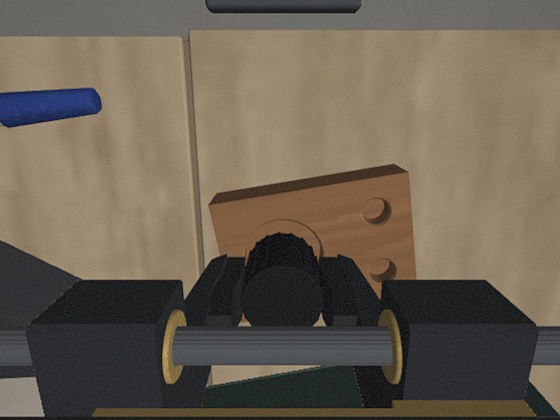

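The cap sits inside the recess outline, with its lower edge at (282,233) and the recess arc spanning columns 246–322. I'll lower it.

```bash
python3 -m pendant '[[[0.0003,0,0.006,0,0,0,0.3],[0.0003,0,0.012,0,0,0,0.3],[0.0003,0,0.016,0,0,0,0.3],[0.0003,0,0.019,0,0,0,0.3],[0.0003,0,0.02,0,0,0,0.3],[0.0003,0,0.02,0,0,0,0.3]]]'
python3 -m pendant '[[[0,0,0.0005,0,0,0,0.3],[0,0,0.001,0,0,0,0.3],[0,0,0.001,0,0,0,0.3]]]'
python3 - <<'E'
from h import *
s=snap('wrist','w6');st=read_state(); print(st['ee_pos'],st['wrist_force'],st['width'])
s=snap('scene','s6')
cv2.imwrite('pics/zs6.png',cv2.resize(s['img'][150:260,200:340],None,fx=5,fy=5,interpolation=cv2.INTER_CUBIC))
E
```

```text
t: 7.85
ee_pos: [446.4, -2.3, 92.5]
tool_rot: [-180.0, -0.0, 90.0]
wrist_force: [-3.3, 1.0, 6.0]
width: 31.7
t: 8.15
ee_pos: [446.4, -2.3, 92.3]
tool_rot: [-179.9, -0.0, 90.0]
wrist_force: [-6.0, 0.6, 14.3]
width: 31.9
[446.44128704  -2.33984295  92.31937535] [-5.81674663  0.31644787 14.89917517] 31.71146218301099
```

View pics/w6.png

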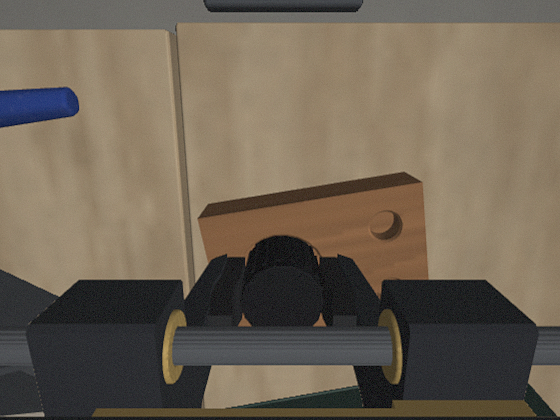

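View pics/zs6.png

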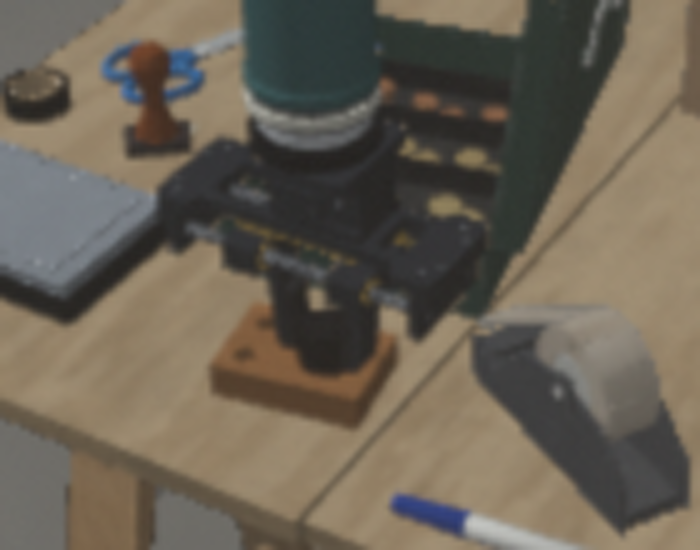

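The contact force starts at TCP z of about 92.3. With the grip offset of about 78 mm, the cap's underside is at about 14 mm, so it is seated on the floor. I'll back off the extra push and release.

```bash
python3 -m pendant '[[[0,0,-0.001,0,0,0,0.3],[0,0,-0.001,0,0,0,0.38],[0,0,-0.001,0,0,0,0.45],[0,0,-0.001,0,0,0,0.55],[0,0,-0.001,0,0,0,0.6],[0,0,-0.001,0,0,0,0.6],[0,0,-0.001,0,0,0,0.6]]]'
python3 -m pendant '[[[0,0,-0.01,0,0,0,0.65],[0,0,-0.025,0,0,0,0.65],[0,0,-0.04,0,0,0,0.65],[0,0,-0.07,0,0,0,0.65],[0,0,-0.1,0,0,0,0.65],[0,0,-0.13,0,0,0,0.65],[0,0,-0.13,0,0,0,0.65],[0,0,-0.13,0,0,0,0.65]]]'
python3 - <<'E'
from h import *
s=snap('wrist','w7');st=read_state(); print(st['ee_pos'],st['wrist_force'],st['width'])
E
```

```text
t: 8.95
ee_pos: [446.4, -2.4, 91.9]
tool_rot: [-180.0, -0.0, 90.0]
wrist_force: [-0.3, 0.2, -0.5]
width: 52.7
t: 9.75
ee_pos: [446.9, -2.5, 223.1]
tool_rot: [179.9, 0.0, 90.0]
wrist_force: [0.3, 0.1, -0.1]
width: 56.9
[446.05689485  -2.39500349 221.81158153] [0.51763017 0.49531022 0.09487559] 57.351080685352734
```

View pics/w7.png

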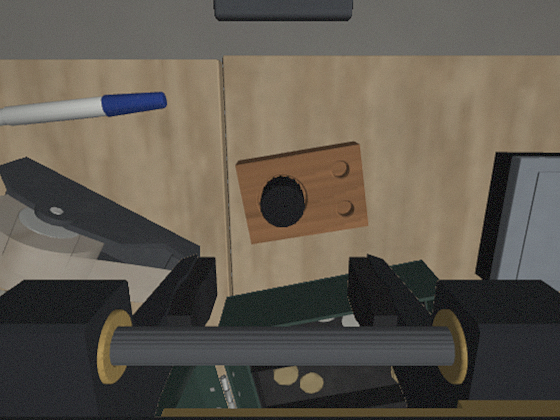

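The cap stands in the recess, at about (283,201). I'll check its position numerically.

```bash
python3 - <<'E'
from h import *
s=ld('w7')
g=s['img'].max(axis=2)[165:235,250:320]
m=(g<50).astype(np.uint8);n,l,st,c=cv2.connectedComponentsWithStats(m);i=1+np.argmax(st[1:,4]);print(st[i],c[i])
for C in ([447,-2.6],):
  for z in(50,24):
    P=np.array([w2px(s,[C[0]+16*np.cos(a),C[1]+16*np.sin(a),z]) for a in np.linspace(0,6.28,90)]);print(z,P.min(0)-[250,165],P.max(0)-[250,165])
to([386,248,200],90,[446.5,-2.3,222],90)
E
```

```text
[  10   11   45   51 1761] [32.03918228 36.57410562]
50 [ 9.61329916 20.01880465] [54.08778781 62.77292869]
24 [11.54023136 12.61465521] [52.19894762 51.9855202 ]
[ 0.2503 -0.0605  0.022 ] [0. 0. 0.]
```

Cap position agrees with the recess to within about 1 mm. Next I'll move above the lug.

```bash
python3 -m pendant '[[[0.02,-0.005,0,0,0,0,0.65],[0.05,-0.012,0,0,0,0,0.65],[0.085,-0.02,0,0,0,0,0.65],[0.12,-0.029,0,0,0,0,0.65],[0.155,-0.037,0,0,0,0,0.65],[0.19,-0.046,0,0,0,0,0.65],[0.22,-0.053,0,0,0,0,0.65],[0.24,-0.058,0,0,0,0,0.65],[0.25,-0.06,0,0,0,0,0.65],[0.25,-0.06,0,0,0,0,0.65],[0.25,-0.06,0,0,0,0,0.65]]]'
python3 - <<'E'
from h import *
s=snap('wrist','w8');st=read_state(); print(st['ee_pos'],st['tool_rot'],st['joint_positions'])
E
```

```text
t: 10.9
ee_pos: [386.1, 246.9, 221.1]
tool_rot: [-179.9, 0.1, 90.0]
wrist_force: [-0.0, -0.4, 0.6]
width: 57.5
[386.34412499 246.66441043 221.33066385] [-1.79936468e+02  6.43938345e-02  8.99657888e+01] [ 2.94574743e+01 -4.76617444e+00  1.22465272e+02 -2.79578137e-02
  6.23879063e+01 -6.04953021e+01]
```

View pics/w8.png

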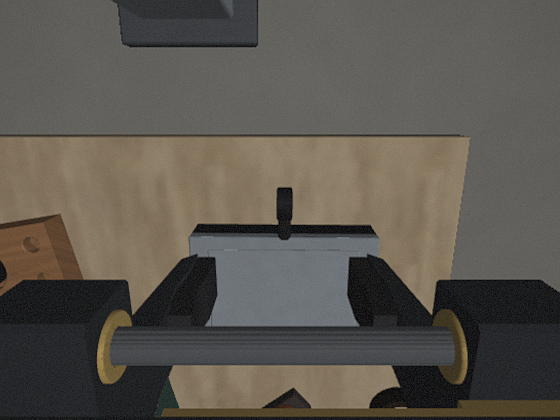

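```bash
python3 - <<'E'
from h import *
s=ld('w8')
cv2.imwrite('pics/zl.png',cv2.resize(s['img'][175:265,230:340],None,fx=6,fy=6,interpolation=cv2.INTER_CUBIC))
print('front L,R',px2w(s,193,235,34),px2w(s,377,235,34))
print('base edge',px2w(s,193,228,0))
for x in(384,386,388,390):
  P=[w2px(s,[x+13*np.cos(a),248+dy,28+13*np.sin(a)]) for a in np.linspace(0,6.28,60) for dy in(-6,6)]
  P=np.array(P);print(x,P.min(0),P.max(0))
E
```

```text
front L,R [412.26476968 177.4616945   34.        ] [412.28739948 320.22311022  34.        ]
base edge [418.32004732 169.12501851   0.        ]
384 [275.76010852 180.83913819] [292.09265699 214.64401968]
386 [275.77503103 183.39549657] [292.07375324 217.12622116]
388 [275.78989186 185.93322236] [292.05492763 219.59861429]
390 [275.80469139 188.46094533] [292.03617968 222.0612571 ]
```

View pics/zl.png

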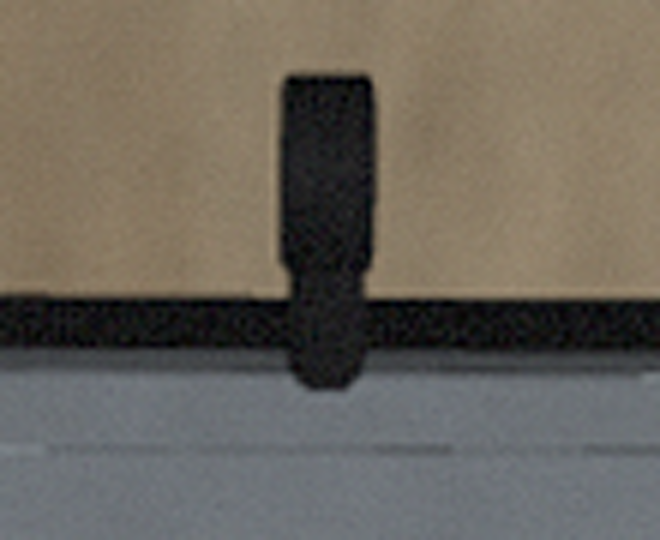

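The lug spans columns 276.7–292.5 and rows 187.5–219.7, which puts its centre at about (388.5, 248.4). I'll descend, straddling it.

```bash
python3 -m pendant '[[[0.0012,0.002,0.025,0,0,0,0.6],[0.0012,0.002,0.06,0,0,0,0.55],[0.0012,0.002,0.095,0,0,0,0.5],[0.0012,0.002,0.125,0,0,0,0.5],[0.0012,0.002,0.14,0,0,0,0.45],[0.0012,0.002,0.146,0,0,0,0.45],[0.0012,0.002,0.146,0,0,0,0.45]]]' 25
python3 - <<'E'
from h import *
s=snap('wrist','w9');st=read_state(); print(st['ee_pos'],st['wrist_force'],st['width'])
E
```

```text
t: 11.65
ee_pos: [388.3, 247.8, 75.4]
tool_rot: [-179.9, 0.1, 89.9]
wrist_force: [-0.1, -0.4, -0.2]
width: 39.7
[388.91943427 248.30607084  76.26304878] [-0.24916368  0.29337386 -0.09659416] 39.750995963509894
```

View pics/w9.png

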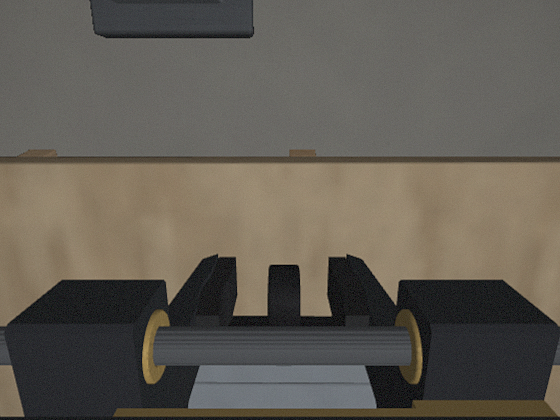

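The lug, at columns 268–300, is between the fingers at 237 and 328. I'll close on it.

```bash
python3 -m pendant '[[[0,0,0,0,0,0,0.3],[0,0,0,0,0,0,0.15],[0,0,0,0,0,0,0.08],[0,0,0,0,0,0,0.08],[0,0,0,0,0,0,0.08],[0,0,0,0,0,0,0.08],[0,0,0,0,0,0,0.08],[0,0,0,0,0,0,0.08]]]' 25
python3 - <<'E'
import numpy as np
# shifts along arc: hinge 136 behind, lug 6 above hinge
for d in range(5,65,5):
    a=np.radians(d); print(d,round((136-136*np.cos(a)+6*np.sin(a))/1000,4), round(-(136*np.sin(a)+6*np.cos(a)-6)/1000,4))
E
```

```text
t: 12.5
ee_pos: [388.9, 248.5, 76.4]
tool_rot: [180.0, 0.0, 90.0]
wrist_force: [1.7, -5.2, 3.8]
width: 11.4
5 0.001 -0.0118
10 0.0031 -0.0235
15 0.0062 -0.035
20 0.0103 -0.0462
25 0.0153 -0.0569
30 0.0212 -0.0672
35 0.028 -0.0769
40 0.0357 -0.086
45 0.0441 -0.0944
50 0.0532 -0.102
55 0.0629 -0.1088
60 0.0732 -0.1148
```

```bash
python3 -m pendant '[[[0,0.0004,-0.006,0,0,0,0.08],[0,0.001,-0.0118,0,0,0,0.08],[0,0.002,-0.0177,0,0,0,0.08],[0,0.0031,-0.0235,0,0,0,0.08],[0,0.0046,-0.0293,0,0,0,0.08],[0,0.0062,-0.035,0,0,0,0.08],[0,0.0082,-0.0406,0,0,0,0.08],[0,0.0103,-0.0462,0,0,0,0.08],[0,0.0128,-0.0516,0,0,0,0.08],[0,0.0153,-0.0569,0,0,0,0.08],[0,0.0153,-0.0569,0,0,0,0.08],[0,0.0153,-0.0569,0,0,0,0.08]]]'
python3 - <<'E'
from h import *
s=snap('wrist','w10');st=read_state(); print(st['ee_pos'],st['wrist_force'],st['wrist_torque'],st['width'])
E
```

```text
t: 13.7
ee_pos: [402.7, 248.4, 132.9]
tool_rot: [-179.8, 0.1, 90.0]
wrist_force: [-5.1, -2.9, -1.1]
width: 11.8
[402.70050116 248.41173852 132.87385376] [-5.96496405 -2.36263694 -0.26012184] [-0.41584233  0.76817841 -0.07143793] 11.758552388583432
```

View pics/w10.png

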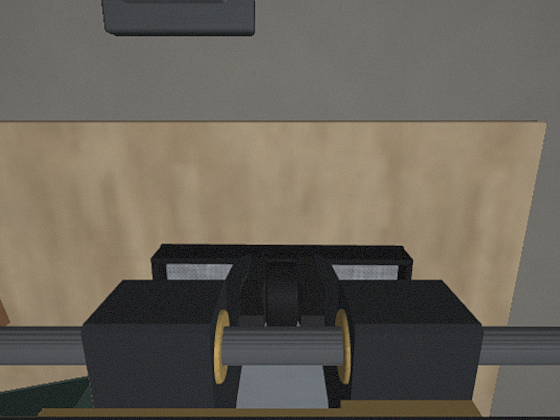

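The lid is opening, held by the lug, with about 6 N of side force. I'll continue to 60° with x trimmed 1 mm.

```bash
python3 -m pendant '[[[0,0.0022,-0.0052,0,0,0,0.08],[0,0.005,-0.0103,0,0,0,0.08],[0,0.0083,-0.0152,0,0,0,0.08],[0,0.0117,-0.02,0,0,0,0.08],[0,0.0155,-0.0246,0,0,0,0.08],[0,0.0194,-0.0291,0,0,0,0.08],[0,0.0236,-0.0333,0,0,0,0.08],[0,0.0278,-0.0375,0,0,0,0.08],[0,0.0323,-0.0413,0,0,0,0.08],[0,0.0369,-0.0451,0,0,0,0.08],[0,0.0369,-0.0451,0,0,0,0.08]]]'
```

```text
t: 14.85
ee_pos: [440.9, 248.2, 179.1]
tool_rot: [-179.9, 0.1, 90.0]
wrist_force: [-5.4, -5.6, -0.1]
width: 11.9
```

```bash
python3 -m pendant '[[[0,0.0047,-0.0035,0,0,0,0.08],[0,0.0097,-0.0068,0,0,0,0.08],[0,0.0148,-0.0098,0,0,0,0.08],[0,0.02,-0.0128,0,0,0,0.08],[0,0.02,-0.0128,0,0,0,0.08],[0,0.02,-0.0128,0,0,0,0.08],[0,0.02,-0.0128,0,0,0,0.08],[0,0.02,-0.0128,0,0,0,0.08]]]'
python3 - <<'E'
from h import *
s=snap('wrist','w11');snap('top','t11');s2=snap('scene','s11');st=read_state(); print(st['ee_pos'],st['wrist_force'],st['wrist_torque'],st['width'])
cv2.imwrite('pics/zs11.png',cv2.resize(s2['img'][120:290,160:420],None,fx=3,fy=3,interpolation=cv2.INTER_CUBIC))
E
```

```text
t: 15.65
ee_pos: [460.8, 248.1, 191.7]
tool_rot: [-180.0, 0.1, 90.0]
wrist_force: [-5.3, -5.6, 0.3]
width: 11.8
[460.80109989 248.09065403 191.73577508] [-4.59763414 -5.96755865  0.58667309] [-0.78658363  0.73417731 -0.15267452] 11.538927595638015
```

View pics/w11.png

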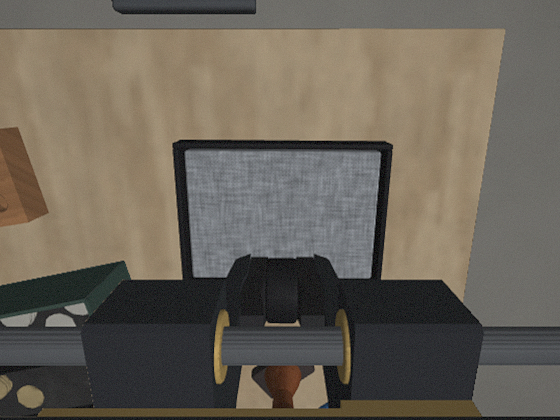

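View pics/zs11.png

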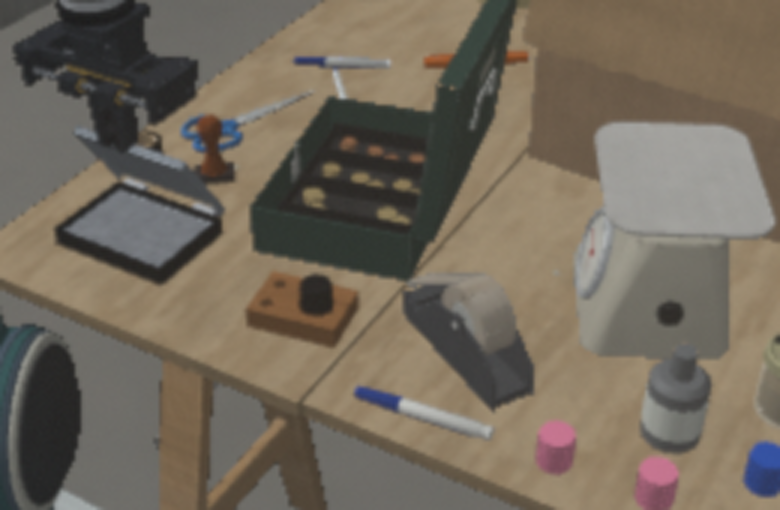

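View pics/t11.png

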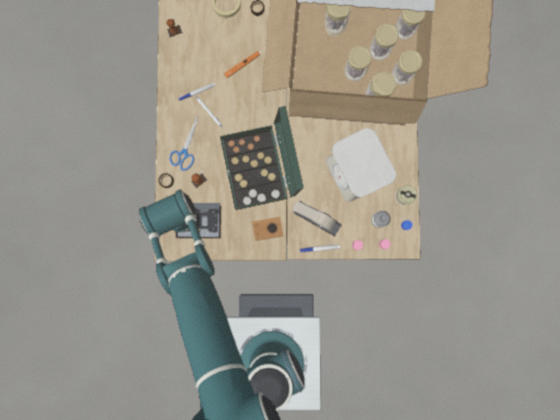

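The lid is up in the fingers, and the cap, the bottle and the bystanders look in place. I'll cross-check the lid angle by projecting the lid corners into the scene view.

```bash
python3 - <<'E'
from h import *
s=ld('s11');H=np.array([524,248,22.])
f=lambda p:np.round(((w2px(s,p)-[160,120])*3+1),0)
for d in(50,60,70):
  a=np.radians(d)
  for y in(-75,75):
    for h in (0,12):
      r,n=-110,h
      print(d,y,h,f([H[0]+r*np.cos(a)+n*np.sin(a),248+y,22-r*np.sin(a)+n*np.cos(a)]))
for y in(-75,75):print('hinge',y,f([H[0],248+y,22]))
w=ld('w11');print('lug col', w2px(w,[460.8,248.1,146]))
t0=ld('top0')['img'];t1=ld('t11')['img'];d=cv2.absdiff(t0,t1).max(2)
cv2.imwrite('pics/diff.png',np.hstack([cv2.resize(x[150:265,150:425],None,fx=1.45,fy=3) for x in (t1,cv2.merge([d*3]*3))]))
E
python3 -m pendant '[[[0,0,0,0,0,0,0.08],[0,0,0,0,0,0,0.08],[0,0,0,0,0,0,0.08],[0,0,0,0,0,0,0.08],[0,0,0,0,0,0,0.08]]]'
```

```text
50 -75 0 [174. 185.]
50 -75 12 [179. 174.]
50 75 0 [ 65. 147.]
50 75 12 [ 69. 137.]
60 -75 0 [183. 169.]
60 -75 12 [188. 159.]
60 75 0 [ 73. 131.]
60 75 12 [ 79. 122.]
70 -75 0 [192. 154.]
70 -75 12 [198. 146.]
70 75 0 [ 83. 118.]
70 75 12 [ 89. 110.]
hinge -75 [222. 217.]
hinge 75 [118. 180.]
lug col [282.23571596 297.68311098]
t: 16.3
ee_pos: [460.8, 248.1, 191.7]
tool_rot: [-180.0, 0.1, 90.0]
wrist_force: [-4.3, -5.2, 0.3]
width: 11.3
```

```bash
python3 - <<'E'
from h import *
s2=ld('s11')
cv2.imwrite('pics/zl11.png',cv2.resize(s2['img'][150:220,170:270],None,fx=7,fy=7,interpolation=cv2.INTER_CUBIC))
E
```

```text
(no output)
```

View pics/zl11.png

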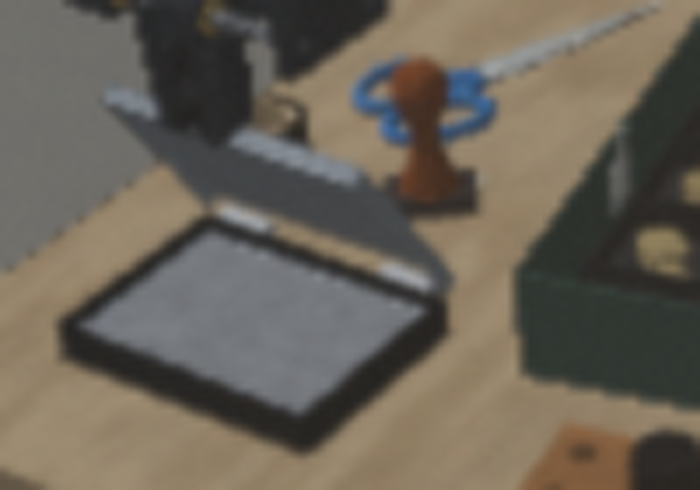

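View pics/diff.png

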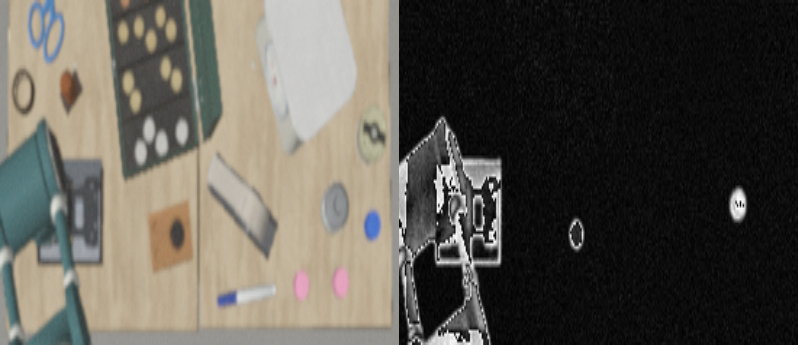

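The lid's lower front corners appear at about (74,132) and (185,168). The predictions for 60° are (73,131) and (183,169), so the angle is confirmed. The before/after difference image shows that nothing else moved. Handing in.

```bash
python3 -c "
from cell import job_done; print(job_done())"
```

```text
the job is handed in; nothing more can be done
None
```

I handed the job in at about 16 s. The cap is in the block's recess, and the arm is holding the ink pad's lid open at about 60°. The hand-in gave no verdict, so these results rest on my own last checks.

- **Cap:** I lifted it off the bottle and set it upright in the recess. It touched the floor at the expected height. I released it there, and the wrist camera showed it within about 1 mm of the recess centre.
- **Lid:** I pinched the lug with a 25 N grip and swung the lid open. The arm's position put it at about 59.8°, and the lid corners in the scene view agreed with 60° to within 2 pixels of the enlarged view. The lid was still, with about 7 N measured at the wrist.
- **Bottle and bystanders:** Comparing top-view pictures from before and after showed no movement of the bottle, honey jar, tape roll, marker or date stamp.

The first position estimates disagreed: the top camera placed the cap about 4 mm away in y from where the wrist and scene cameras did. I used the wrist camera for the grasps and the placing. No check failed.

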